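Close the tube box and hold it square in the corner stop

ROBOT

A 6-joint arm with a two-finger parallel gripper is mounted at the origin on a cart in front of the work surface, level with it; the furniture and walls round the work are solid. World frame = base frame: x ahead of the robot, y to its left, z up, the work surface at z = 0. Lengths are in mm, angles in rad, forces in N, time in s.
With the tool pointing down it reaches from about 350 to 975 mm from the base axis. Payload 7.1 kg.
Tool frame: the origin (TCP) lies midway between the tips of the shut fingers; the grasp point (between the pads) lies 19 mm behind it (ctrl.grip_depth is the distance from the TCP to the grasp point, in mm); z points along the fingers, y is the line along which they close (so a half turn about z gives the same grasp; the last joint's range is limited). The gripper opens to 88 mm and grips with 3 to 60 N. Pads are 20 mm wide; open, the fingers measure 115 mm over their backs; the gripper's body (75 mm by 178 mm) begins 61 mm behind the grasp point.
Start: joints at [-1.158, 0.423, 1.63, -0, 1.089, -0.019], TCP at [261.581, -567.609, 222.675] pointing down, gripper open.
Joint ranges: [-3, 3], [-0.9, 2.11], [0.09, 2.58], [-1.31, 4.45], [0.11, 2.69], [-2.54, 2.54]. Speed limits (rad/s): [2.39, 2.39, 3.01, 3.14, 3.14, 3.14].

INTERFACE

Orientations are given as a rotation vector (axis times angle).
In Python, from workcell import ctrl, cams gives the robot as it stands.
- The arm moves only by the tool move_arm, never from a script. Its argument "steps" is a list of rows, each a list of 3 entries, a list of its own where there are three numbers: the shift along the tool's x, y, z in units of 25 mm (1.0 is 25 mm), then the turn about the tool's z in units of 5 degrees (1.0 is 5 degrees), then the closure, from 0 (fully open) to 1 (shut). A call has 1 to 20 rows; each row shifts and turns the commanded pose from where the row before left it, along the tool's axes as they then stand; what a row does not reach is not made up. A row lasts 1/12 s, in which the tool goes at most 41.7 mm and 7.16 degrees, less where a joint would pass 70% of its speed; a pose out of reach is approached as far as the arm can. A call is refused whole if a number of a shift passes 1 or a number of a turn 1, either way. A call with a gripper value outside its range is refused whole. The fingers move at their own pace and stop on an object; the grip force is fixed at half the most. Time passes only in rows, so rows that do not move let the fingers close. It gives the time, the measured TCP pose, the force, the opening and the grip force at its end, in the units of the state.
- ctrl.get_obs(): the state, without advancing time (a new reading comes with each control period).
- cams.get_image(name): name is "side" or "top" or "wrist"; returns a dict with "image" (420x560x3 uint8, red, green, blue), "camera_matrix" (3x3 intrinsics, pixels), "xyz" and "rotation" of the camera in the world; the wrist camera has in their place "mount" (4x4, takes a point from camera to tool coordinates, whose origin is the TCP and whose axes are the flange's). Camera axes: x right, y down, z forward; pixel columns grow to the right and rows downward; lengths in mm; the calibration is good to about 2 mm. A picture is of the moment at which its call begins: read the wrist's pose just before it. There is no depth.
- ctrl.close_job(): hands the job in; it is judged then, once.
Trained networks look in the newest picture that a camera, given by its name, has taken for a name from the list of things; names that differ only in an ending like _2 or _b are one class to them, and where a whole thing is asked for, a point or a joint stands for the part that bears it (a point fixed in the world has none). Each returns a list of dicts, best first, with "p" (0 to 1); they miss things now and then, are a little off and sometimes report something else, mostly with a low value. They report only what shows in the picture. A call takes as long as a camera call.
- cams.boxes_of(camera, thing): "rect" ([centre column, centre row, width, height] in pixels, round what is visible of it).
- cams.cut_out(camera, thing): "pixels" (420x560 bool, what is visible of it) and "rect" ([centre column, centre row, width, height] in pixels, round what is visible of it).
The state is a dict: "t": time; "qpos": joint angles; "qvel": joint speeds; "joint_torque": joint torques, N m; "ee_pos": TCP position; "orientation": TCP orientation; "ft_force": force on the tool from outside, world axes, zero at the start; "moment": the same for the moment, N m; "width": finger opening in mm; "grasp_force": force on a finger pad.
Only numpy, scipy, OpenCV 4.12 (cv2) and the standard library are available. Lean on these libraries where they do the work, as an engineer would, in place of code of your own. Each camera call takes 0.05 s, during which the arm holds its last target. There are 200 camera calls.

TASK

First lower the hinged lid of the tube box until it is fully closed, then slide the closed box along the worktop, upright, into the L-shaped aluminium corner stop, until its hinge-side face bears on the back fence and its adjoining left face bears on the side fence. Finish while holding it: the gripper stays pressing the box firmly but gently against both fences, so that it sits square and flat for the scan, and does not let go. Leave the small jar, the little carton and the round dish where they are.

Things in the scene. Friction and masses are not known exactly. Their poses are not given: they have to be found in the camera images.
- tube_box: Loose tube box, about 0.4 kg, too wide to grip: low tray of round caps with a clear hinged lid. Origin: centre of underside; x to the hinge side, y to its left, z up; starts turned up to 0.35 rad from the stop's axes. Tray faces at x = -42 and +42, y = -59 and +59 mm, 34 mm high; the closed lid continues them to a flat top at z = 50 mm.
- tube_box_lid (a joint): Lid angle, rad: 0 closed, grows as the front lip rises; starts 1.05 to 1.5 (nearly upright), limit 1.75. Hinge line along the box's y axis at x = +44, z = 34 mm. The hinge is firm: the lid stays where it is left and must be pushed all the way down (1 to 2 N near the front lip).
- hinge_mid (a point): Middle of the hinge line, fixed on the tray at (44, 0, 34) mm of the box. The lid's outer plate is 16 mm from the hinge line (on top when closed, facing the hinge side when open) and reaches 86 mm from the hinge to the front lip.
- stop_corner (a point): The bottom vertical edge of the tray that goes into the corner: (42, 59, 0) mm of the box, where the hinge-side face (x = +42) meets the left face (y = +59). When home it coincides with the origin of corner_stop.
- corner_stop: The L-shaped corner stop of aluminium bar, screwed to the worktop (cannot move). Origin: the inner corner at worktop height, where the planes of the two fences' contact faces meet; x points away from the robot (turned by up to 0.25 rad), y to its left, z up. The box belongs on the side x < 0, y < 0; its 6 mm high feet lie outside the fences.
- back_fence: The far bar of the stop; same origin and axes as corner_stop. Contact face is the plane x = 0, from y = -12 to -100 mm; 26 mm high, 16 mm thick, polished (friction about 0.2).
- side_fence: The left bar of the stop; same origin and axes as corner_stop. Contact face is the plane y = 0, from x = -12 to -100 mm; 26 mm high, 16 mm thick, polished (friction about 0.2).
- jar: Bystander: small white jar with wide cap, 43 mm across and high, loose, on the right; origin centre of underside.
- carton: Bystander: little carton 40 x 50 x 32 mm, loose, near the front left edge; origin centre of underside.
- dish: Bystander: round flat dish, 90 mm across, 14 mm high, loose, on the right; origin centre of underside.

How it is judged:
By the outcome, as a careful person would: the job done as asked, in the order asked, and still so for the second after the job is handed in, while the arm keeps its last pose, push and grip.
It also fails if it takes over 70 s, if anything falls off the work surface, if the arm or the gripper's body presses on something with over 40 N, if the wrist force passes 120 N, or if a joint passes its speed limit or range.

## Working session

There is one attempt and no reset: what is moved stays moved. The work goes in short steps, Python scripts to look and compute and a tool call to move; the robot and the scene stay as the last step left them, time stands still between calls to the robot, and variables do not carry over. Pictures are saved under pics/ and viewed, at most 10 in all, crops included, and the job is handed in when it is done.

Besides the shell and the picture viewer there is one more tool, called by a JSON object that holds its "op" and its "data", one argument or row to a line. move_arm: Moves the arm, as the interface text tells. Its arguments: {"type":"object","properties":{"steps":{"type":"array"}},"required":["steps"]}

```bash
ls; mkdir -p pics; python3 - <<'E'
from workcell import ctrl,cams
import cv2,numpy as np,pickle
d={}
for n in("top","side"):
    i=cams.get_image(n); d[n]=i
    cv2.imwrite(f"pics/{n}0.png",i["image"][:,:,::-1])
    print(n,i["camera_matrix"].tolist(),np.round(i["xyz"],1),np.round(i["rotation"],3).tolist())
    for t in("tube_box","tube_box_lid","corner_stop","back_fence","side_fence","jar","carton","dish"):
        r=cams.boxes_of(n,t); print(t,[(np.round(x["rect"]).tolist(),round(x["p"],2)) for x in r[:2]])
pickle.dump(d,open("d.pkl","wb"))
print(ctrl.get_obs())
E
```

```text
pics
top [[422.84583773879353, 0.0, 280.2365959924743], [0.0, 422.84583773879353, 211.74773692737605], [0.0, 0.0, 1.0]] [297.3 -89.8 960.6] [-2.042, 2.179, -0.24]
tube_box [([248.0, 227.0, 56.0, 49.0], 0.74)]
tube_box_lid [([246.0, 213.0, 54.0, 22.0], 0.91)]
corner_stop []
back_fence [([198.0, 184.0, 38.0, 10.0], 0.64)]
side_fence [([171.0, 212.0, 9.0, 36.0], 0.79)]
jar [([415.0, 250.0, 28.0, 25.0], 0.88), ([249.0, 212.0, 54.0, 20.0], 0.17)]
carton [([137.0, 270.0, 31.0, 33.0], 0.82)]
dish [([367.0, 221.0, 37.0, 38.0], 0.63)]
side [[489.24491699539914, 0.0, 274.4275038897611], [0.0, 489.24491699539914, 211.76574926922112], [0.0, 0.0, 1.0]] [ 580.3 1011.1  663.8] [-0.095, -2.674, 1.566]
tube_box [([286.0, 219.0, 40.0, 63.0], 0.71), ([243.0, 261.0, 8.0, 31.0], 0.5)]
tube_box_lid [([278.0, 215.0, 33.0, 53.0], 0.83)]
corner_stop [([261.0, 272.0, 71.0, 46.0], 0.7)]
back_fence [([244.0, 261.0, 9.0, 25.0], 0.56)]
side_fence [([274.0, 278.0, 40.0, 16.0], 0.86), ([287.0, 219.0, 46.0, 66.0], 0.74)]
jar [([298.0, 170.0, 14.0, 17.0], 0.54)]
carton [([334.0, 295.0, 29.0, 26.0], 0.87)]
dish [([279.0, 188.0, 33.0, 20.0], 0.61), ([334.0, 294.0, 32.0, 25.0], 0.46)]
{'t': 0.9, 'qpos': array([-1.15800985e+00,  4.23112576e-01,  1.62992544e+00, -6.19739812e-06,
        1.08859689e+00, -1.89954485e-02]), 'qvel': array([-0.00138371, -0.00106582,  0.00035781,  0.00104805, -0.00027661,
        0.00138749]), 'joint_torque': array([-1.47975352e-04, -5.44565570e+01, -2.74045748e+01,  6.43065060e-02,
        1.67939794e-02, -2.30969420e-05]), 'ee_pos': array([ 261.56781811, -567.59810113,  222.6571885 ]), 'orientation': array([-3.06862309e+00, -6.72980808e-01,  2.14400868e-05]), 'ft_force': array([ 0.18861058, -0.03251325,  0.61072616]), 'moment': array([ 0.03488881, -0.04664232, -0.00716901]), 'grasp_force': 0.0, 'width': 87.74231062308827}
```

```bash
python3 - <<'E'
import cv2
a=cv2.imread("pics/top0.png")[160:300,110:310]; cv2.imwrite("pics/a.png",cv2.resize(a,None,fx=4,fy=4,interpolation=2))
a=cv2.imread("pics/side0.png")[150:330,200:380]; cv2.imwrite("pics/b.png",cv2.resize(a,None,fx=3.33,fy=3.33,interpolation=2))
E
```

```text
(no output)
```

View pics/a.png

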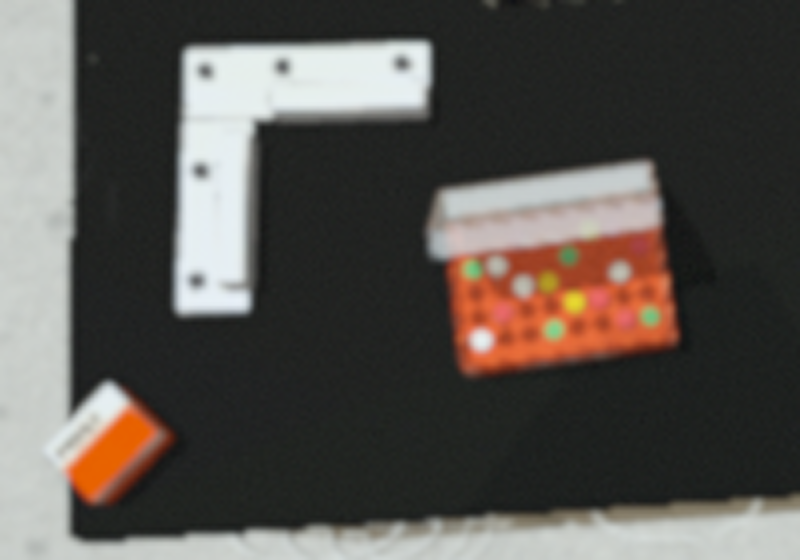

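View pics/b.png

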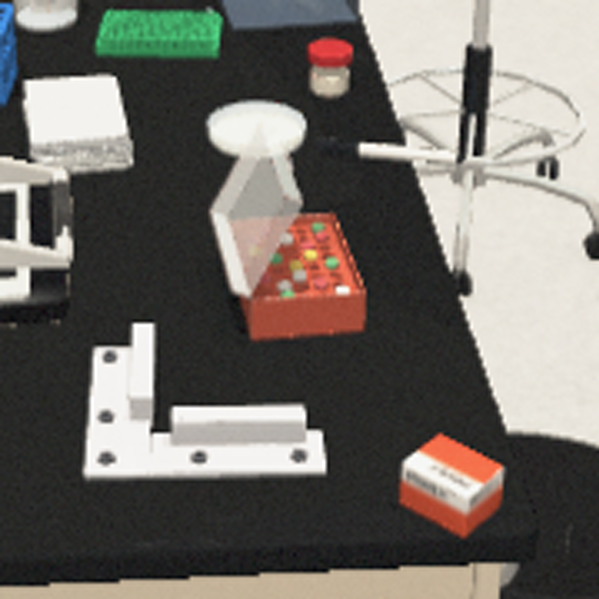

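```bash
cat > h.py <<'E'
import numpy as np,cv2,pickle
from scipy.spatial.transform import Rotation as R
from scipy.optimize import least_squares
def proj(im,P):
    r=np.array(im["rotation"],float)
    M=r if r.shape==(3,3) else R.from_rotvec(r).as_matrix()
    c=(np.atleast_2d(P)-im["xyz"])@M
    K=im["camera_matrix"]; u=c@K.T
    return u[:,:2]/u[:,2:]
def pose(p,P):
    c,s=np.cos(p[2]),np.sin(p[2]); P=np.atleast_2d(np.array(P,float))
    return np.c_[p[0]+c*P[:,0]-s*P[:,1],p[1]+s*P[:,0]+c*P[:,1],P[:,2]]
def lid(th,r,n=16):
    "x,z in box of the point r from hinge, n off the plane"
    return 44-r*np.cos(th)+n*np.sin(th),34+r*np.sin(th)+n*np.cos(th)
E
python3 - <<'E'
from h import *
d=pickle.load(open("d.pkl","rb"))
A=lambda L:np.array(L)/4+[110,160]
B=lambda L:np.array(L)/3.333+[200,150]
sm=[("top",A([(272,121),(428,118),(256,128),(250,288)]),[(0,-12,0),(0,-100,0),(-12,0,0),(-100,0,0)]),
("side",B([(172,408),(303,405),(152,400),(155,325)]),[(-12,0,26),(-100,0,26),(0,-12,26),(0,-100,26)])]
f=lambda p:np.concatenate([(proj(d[n],pose(p,P))-u).ravel() for n,u,P in sm])
s=least_squares(f,[550,150,0]); print(s.x.round(3)); print(f(s.x).round(1).reshape(-1,2))
def g(p):
    o=[]
    x,z=lid(p[3],86)
    for n,u,P in [("top",A([(465,376),(680,347),(437,190),(652,160)]),[(-42,59,0),(-42,-59,0),(x,59,z),(x,-59,z)]),
     ("side",B([(363,329),(252,339),(364,293),(333,214),(213,212),(262,122)]),[(-42,59,0),(42,59,0),(-42,59,34),(-42,-59,34),(x,59,z),(x,-59,z)])]:
        o.append((proj(d[n],pose(p,P))-u).ravel())
    return np.concatenate(o)
b=least_squares(g,[450,0,0,1.2],loss='soft_l1'); print(b.x.round(3)); print(g(b.x).round(1).reshape(-1,2))
print(R.from_rotvec([-3.0686,-.67298,0]).as_matrix().round(3))
E
```

```text
[ 5.77228e+02  1.40978e+02 -4.90000e-02]
[[ 0.6 -0.5]
 [-0.9 -0.3]
 [-0.7  2.7]
 [-0.7 -0.2]
 [-1.  -0.6]
 [-0.1 -0.1]
 [-0.3 -1.4]
 [-0.2 -0.9]]
[ 4.64998e+02 -3.45020e+01  6.10000e-02  1.32000e+00]
[[ 0.5 -0.7]
 [-1.9  0.1]
 [-3.6 -0.2]
 [ 0.1  0.2]
 [ 0.1  0.2]
 [-0.7 -0.3]
 [ 0.3 -0.8]
 [ 0.8 -1. ]
 [12.9 -6.2]
 [-8.3 -1.6]]
[[ 0.908  0.418 -0.   ]
 [ 0.418 -0.908  0.   ]
 [ 0.    -0.    -1.   ]]
```

{"op": "move_arm", "data": {
  "steps": [
    [[0, 0, 0], 1, 1],
    [[0, 0, 0], 1, 1],
    [[0, 0, 0], 1, 1],
    [[0, 0, 0], 1, 1],
    [[0, 0, 0], 0.24, 1],
    [[0.5, -1, 0], 0, 1],
    [[0.6, -1, 0], 0, 1],
    [[0.6, -1, 0], 0, 1],
    [[0.6, -1, 0], 0, 1],
    [[0.6, -1, 0], 0, 1],
    [[0.6, -1, 0], 0, 1],
    [[0.6, -1, 0], 0, 1],
    [[0.6, -1, 0], 0, 1],
    [[0.6, -1, 0], 0, 1],
    [[0.6, -1, 0], 0, 1],
    [[0.6, -1, 0], 0, 1],
    [[0.6, -1, 0], 0, 1],
    [[0.6, -1, 0], 0, 1],
    [[0, 0, 0], 0, 1],
    [[0, 0, 0], 0, 1]
  ]
}}

```text
t: 2.57
ee_pos: [434.2, -230.4, 222.8]
orientation: [3.14, 0.104, 0.0]
ft_force: [-0.6, 0.2, 0.5]
width: 0.7
grasp_force: 0.0
```

{"op": "move_arm", "data": {
  "steps": [
    [[0.6, -0.96, 0], 0, 1],
    [[0.6, -0.96, 0], 0, 1],
    [[0.6, -0.96, 0], 0, 1],
    [[0.6, -0.96, 0], 0, 1],
    [[0.6, -0.96, 0], 0, 1],
    [[0.6, -0.96, 0], 0, 1],
    [[0.6, -0.96, 0], 0, 1],
    [[0.56, -0.98, 0], 0, 1],
    [[0, 0, 0], 0, 1]
  ]
}}

```text
t: 3.32
ee_pos: [542.6, -29.8, 222.9]
orientation: [-3.139, -0.101, -0.003]
ft_force: [-0.3, -0.2, -0.4]
width: 0.5
grasp_force: 0.0
```

```bash
cat >> h.py <<'E'
def wrist(cams,ctrl,name):
    o=ctrl.get_obs(); i=dict(cams.get_image("wrist")); m=np.array(i["mount"])
    T=R.from_rotvec(o["orientation"]).as_matrix()
    i["xyz"]=o["ee_pos"]+T@m[:3,3]; i["rotation"]=T@m[:3,:3]
    cv2.imwrite(f"pics/{name}.png",i["image"][:,:,::-1]); pickle.dump(i,open(name+".pkl","wb"))
    return o,i
E
python3 - <<'E'
from workcell import ctrl,cams
from h import *
o,i=wrist(cams,ctrl,"w1"); print(o["ee_pos"],i["xyz"],i["rotation"].round(2).tolist(),i["camera_matrix"][0][0])
x,z=lid(1.32,86)
print(proj(i,pose([465,-34.5,.061],[(-42,59,0),(-42,-59,0),(x,59,z),(x,-59,z)])).round())
print(proj(i,pose([577.2,141,-.049],[(0,0,0),(0,-100,0),(-100,0,0)])).round())
E
```

```text
[542.5534526  -29.83124885 222.85224547] [617.93565002 -24.82368102 385.25939632] [[0.06, -0.96, -0.28], [-1.0, -0.06, -0.02], [-0.0, 0.28, -0.96]] 323.71425739046293
[[235. 279.]
 [325. 280.]
 [213. 260.]
 [347. 260.]]
[[136. 151.]
 [222. 161.]
 [137. 232.]]
```

View pics/w1.png

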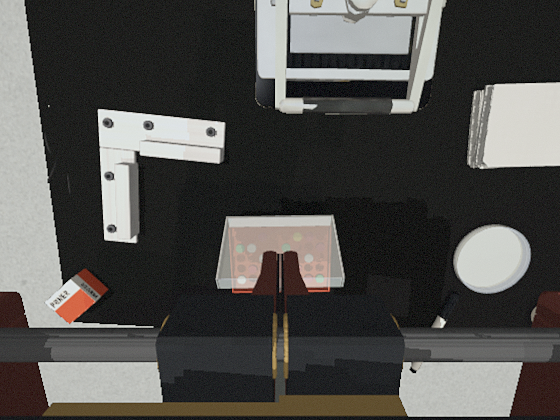

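```bash
python3 - <<'E'
from h import *
d=pickle.load(open("d.pkl","rb")); w=pickle.load(open("w1.pkl","rb"))
A=lambda L:np.array(L)/4+[110,160]
B=lambda L:np.array(L)/3.333+[200,150]
def g(p):
    o=[]
    x,z=lid(p[3],86); xh,zh=lid(p[3],0)
    for im,u,P in [(d["top"],A([(465,376),(680,347),(437,190),(652,160)]),[(-42,59,0),(-42,-59,0),(x,59,z),(x,-59,z)]),
     (d["side"],B([(363,329),(252,339),(364,293),(333,214)]),[(-42,59,0),(42,59,0),(-42,59,34),(-42,-59,34)]),
     (w,[(217,287),(342,286),(227,215),(340,216)],[(x,59,z),(x,-59,z),(xh,59,zh),(xh,-59,zh)])]:
        o.append((proj(im,pose(p,P))-u).ravel())
    return np.concatenate(o)
for t in(1.1,1.4):
  b=least_squares(g,[465,-34,0.06,t],loss='soft_l1'); print(b.x.round(3),b.cost); print(g(b.x).round(1).reshape(-1,2).tolist(),lid(b.x[3],86))
sm=[(d["top"],A([(272,121),(428,118),(250,288)]),[(0,-12,0),(0,-100,0),(-100,0,0)]),
(d["side"],B([(172,408),(303,405),(152,400),(155,325)]),[(-12,0,26),(-100,0,26),(0,-12,26),(0,-100,26)]),
(w,[(222,162),(138,240),(138,185)],[(0,-100,0),(-100,0,0),(-40,0,0)])]
f=lambda p:np.concatenate([(proj(n,pose(p,P))-u).ravel()[:5 if n is w else 99] for n,u,P in sm])
s=least_squares(f,[550,150,0],loss='soft_l1'); print(s.x.round(3)); print(f(s.x).round(1))
E
```

```text
[ 4.64717e+02 -3.53350e+01  6.00000e-02  9.92000e-01] 38.571682138226464
[[0.8, -0.6], [-1.5, 0.2], [-1.5, 13.8], [2.2, 14.2], [0.1, 0.0], [-0.6, -0.5], [0.4, -0.9], [0.9, -1.1], [-0.2, -1.8], [2.3, -0.2], [-0.1, 0.3], [-5.7, -0.2]] (np.float64(10.36131405549628), np.float64(114.74923410117924))
[ 4.64717e+02 -3.53350e+01  6.00000e-02  9.92000e-01] 38.571682138226585
[[0.8, -0.6], [-1.5, 0.2], [-1.5, 13.8], [2.2, 14.2], [0.1, 0.0], [-0.6, -0.5], [0.4, -0.9], [0.9, -1.1], [-0.2, -1.8], [2.3, -0.2], [-0.1, 0.3], [-5.7, -0.2]] (np.float64(10.361317467549604), np.float64(114.74923552257951))
[ 5.75110e+02  1.40627e+02 -3.80000e-02]
[ 0.8  0.3 -0.8  0.1 -0.   0.6 -0.  -0.7  0.9 -0.6  0.6 -1.5  0.2 -1.
 -0.1 -0.3  0.1 -6.6 -0.8]
```

{"op": "move_arm", "data": {
  "steps": [
    [[0, 0, 0.94], 0, 1],
    [[0, 0, 0.94], 0, 1],
    [[0, 0, 0.94], 0, 1],
    [[0, 0, 0.94], 0, 1],
    [[0, 0, 0.94], 0, 1],
    [[0, 0, 0], 0, 1],
    [[-0.4, 0, 0], 0, 1],
    [[-0.3, 0, 0], 0, 1],
    [[-0.2, 0, 0], 0, 1],
    [[-0.2, 0, 0], 0, 1],
    [[-0.2, 0, 0], 0, 1],
    [[-0.2, 0, 0], 0, 1],
    [[-0.2, 0, 0], 0, 1],
    [[-0.2, 0, 0], 0, 1],
    [[-0.2, 0, 0], 0, 1]
  ]
}}

```text
t: 4.62
ee_pos: [488.0, -35.1, 105.4]
orientation: [3.14, 0.097, 0.001]
ft_force: [1.1, 0.1, -0.5]
width: 0.3
grasp_force: 0.4
```

```bash
python3 - <<'E'
from workcell import ctrl,cams
import cv2
a=cams.get_image("side")["image"][150:330,200:380,::-1]; cv2.imwrite("pics/s2.png",cv2.resize(a,None,fx=3.333,fy=3.333,interpolation=2))
E
```

```text
(no output)
```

View pics/s2.png

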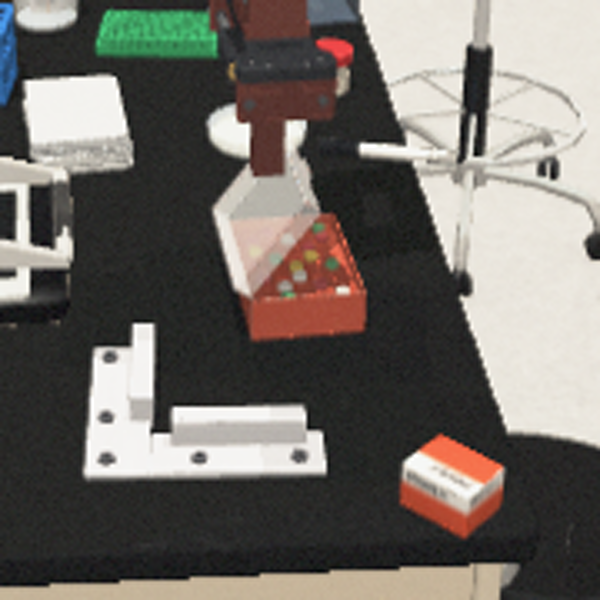

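{"op": "move_arm", "data": {
  "steps": [
    [[-0.2, 0, 0.13], 0, 1],
    [[-0.2, 0, 0.13], 0, 1],
    [[-0.16, 0, 0.13], 0, 1],
    [[-0.16, 0, 0.13], 0, 1],
    [[-0.16, 0, 0.13], 0, 1],
    [[-0.13, 0, 0.15], 0, 1],
    [[-0.13, 0, 0.15], 0, 1],
    [[-0.13, 0, 0.15], 0, 1],
    [[-0.1, 0, 0.18], 0, 1],
    [[-0.1, 0, 0.18], 0, 1],
    [[-0.1, 0, 0.18], 0, 1],
    [[-0.05, 0, 0.15], 0, 1],
    [[-0.05, 0, 0.15], 0, 1],
    [[0, 0, 0.12], 0, 1],
    [[0, 0, 0], 0, 1]
  ]
}}

```text
t: 5.92
ee_pos: [445.9, -37.6, 53.0]
orientation: [-3.14, -0.097, 0.002]
ft_force: [0.6, 0.4, 0.4]
width: 0.2
grasp_force: 0.0
```

{"op": "move_arm", "data": {
  "steps": [
    [[0, 0, 0.06], 0, 1],
    [[0, 0, 0.06], 0, 1],
    [[0, 0, 0.04], 0, 1],
    [[0, 0, 0], 0, 1]
  ]
}}

```text
t: 6.25
ee_pos: [446.5, -37.7, 50.2]
orientation: [3.14, 0.097, -0.0]
ft_force: [-2.3, 1.1, 10.2]
width: 0.7
grasp_force: 5.1
```

{"op": "move_arm", "data": {
  "steps": [
    [[0, 0, -0.8], 0, 1],
    [[0, 0, -0.8], 0, 1],
    [[0, 0, -0.8], 0, 1],
    [[0.18, 0.92, -0.8], 0, 1],
    [[0.18, 0.92, 0], 0, 1],
    [[0.18, 0.92, 0], 0, 1],
    [[0.18, 0.94, 0], 0, 1],
    [[0, 0, 0], -1, 0.43],
    [[0, 0, 0], -1, 0.43],
    [[0, 0, 0], -1, 0.43],
    [[0, 0, 0], -1, 0.43],
    [[0, 0, 0], -1, 0.43],
    [[0, 0, 0], -1, 0.43],
    [[0, 0, 0], -1, 0.43],
    [[0, 0, 0], -1, 0.43],
    [[0, 0, 0], -1, 0.43],
    [[0, 0, 0], -1, 0.43],
    [[0, 0, 0], -1, 0.43],
    [[0, 0, 0], -1, 0.43],
    [[0, 0, 0], -1, 0.43]
  ]
}}

```text
t: 7.92
ee_pos: [470.2, -128.9, 129.7]
orientation: [2.592, 1.774, 0.0]
ft_force: [-0.0, 1.2, 0.3]
width: 49.9
grasp_force: 0.0
```

{"op": "move_arm", "data": {
  "steps": [
    [[0, 0, 0], -1, 0.43],
    [[0, 0, 0], -1, 0.43],
    [[0, 0, 0], -1, 0.43],
    [[0, 0, 0], -1, 0.43],
    [[0, 0, 0], -1, 0.43],
    [[0, 0, 0], 0, 0.43]
  ]
}}

```text
t: 8.42
ee_pos: [470.3, -128.9, 129.7]
orientation: [2.148, 2.292, 0.0]
ft_force: [0.6, -0.5, -0.2]
width: 50.0
grasp_force: 0.0
```

```bash
python3 - <<'E'
from workcell import ctrl,cams
from h import *
o,i=wrist(cams,ctrl,"w2"); print(o["ee_pos"],i["xyz"],o["qpos"])
t=cams.get_image("top"); s=cams.get_image("side"); pickle.dump([t,s],open("d2.pkl","wb"))
f=lambda im,b,h:cv2.resize(im[b[1]:b[3],b[0]:b[2],::-1],(400,h),interpolation=2)
top=np.hstack([f(t["image"],(110,160,310,300),280),f(s["image"],(200,150,380,330),280)])
cv2.imwrite("pics/ts.png",f(t["image"],(110,160,310,300),280)) 
cv2.imwrite("pics/c.png",np.vstack([cv2.resize(top,(800,280)),cv2.resize(i["image"][:,:,::-1],(427,320)).repeat(1,1) if 0 else np.pad(cv2.resize(i["image"][:,:,::-1],(427,320)),((0,0),(0,373),(0,0)))]))
for n,im in(("top",t),("side",s),("wrist",i)):
    print(n,proj(im,pose([464.7,-35.3,.06],[(-42,59,50),(-42,-59,50),(42,-59,50),(42,59,50)])).round(1).tolist(),proj(im,pose([575.1,140.6,-.04],[(0,0,0),(0,-100,0),(-100,0,0)])).round(1).tolist())
E
```

```text
[ 470.25477343 -128.89897658  129.71038298] [464.19296071 -52.03725264 291.97944912] [-2.91952441e-01  3.65238095e-01  1.99557408e+00  2.52174050e-05
  7.80470065e-01 -3.56860897e-01]
top [[224.3, 250.6], [278.4, 243.9], [273.7, 206.5], [220.6, 213.0]] [[173.7, 190.7], [216.2, 189.7], [172.4, 232.7]]
side [[309.8, 231.3], [301.0, 207.8], [268.9, 209.7], [275.1, 233.7]] [[246.4, 281.3], [247.1, 255.7], [291.5, 280.5]]
wrist [[217.8, 2.0], [225.4, 181.5], [336.8, 182.1], [346.6, 2.8]] [[453.8, -149.8], [421.7, 10.8], [313.4, -169.2]]
```

View pics/c.png

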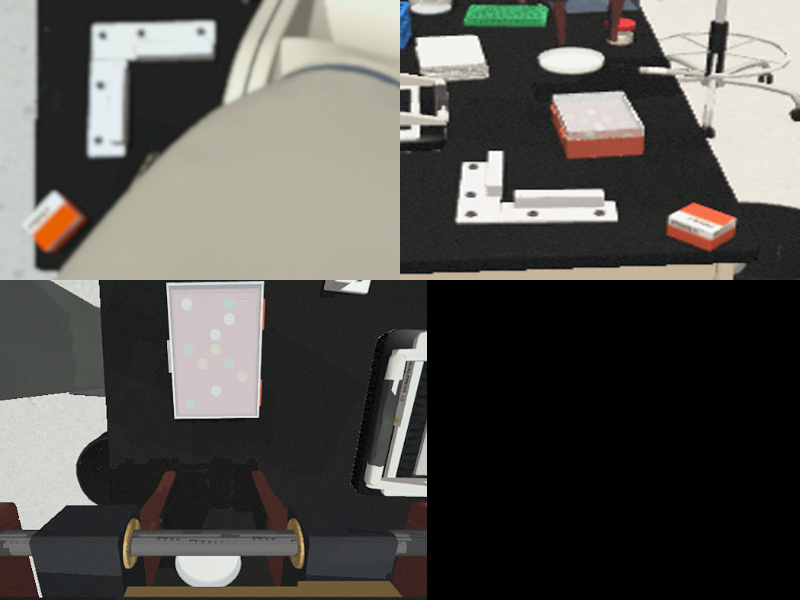

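View pics/w2.png

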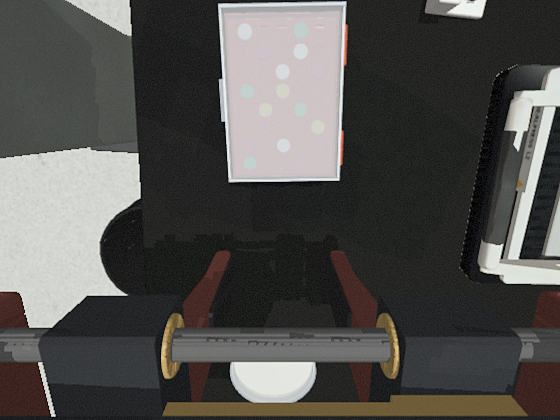

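{"op": "move_arm", "data": {
  "steps": [
    [[0, 0, 0.94], 0, 0.43],
    [[0, 0, 0.94], 0, 0.43],
    [[0, 0, 0.94], 0, 0.43],
    [[0, 0, 0.94], 0, 0.43],
    [[0, 0, 0.94], 0, 0.43],
    [[0.7, 0, 0], 0, 0.43],
    [[0.3, 0, 0], 0, 0.43],
    [[0.2, 0, 0], 0, 0.43],
    [[0.3, 0, 0], 0.1, 0.43],
    [[0.3, 0, 0], 0.1, 0.43],
    [[0.3, 0, 0], 0.1, 0.43],
    [[0.3, 0, 0], 0.1, 0.43],
    [[0.3, 0, 0], 0.1, 0.43],
    [[0.3, 0, 0], 0.1, 0.43],
    [[0.3, 0, 0], 0.1, 0.43],
    [[0.3, 0, 0], 0.1, 0.43],
    [[0.3, 0, 0], 0.1, 0.43],
    [[0.3, 0, 0], 0.1, 0.43],
    [[0.2, 0, 0], 0.1, 0.43],
    [[0, 0, 0], 0, 0.43]
  ]
}}

```text
t: 10.23
ee_pos: [466.6, -17.9, 12.1]
orientation: [-2.259, -2.183, 0.0]
ft_force: [0.4, -0.2, -0.0]
width: 49.5
grasp_force: 0.0
```

```bash
python3 - <<'E'
from workcell import ctrl,cams
from h import *
o,i=wrist(cams,ctrl,"w3"); print(o["ee_pos"],o["ft_force"])
s=cams.get_image("side");t=cams.get_image("top"); pickle.dump([t,s],open("d3.pkl","wb"))
f=lambda im,b:cv2.resize(im[b[1]:b[3],b[0]:b[2],::-1],(400,300),interpolation=2)
cv2.imwrite("pics/c3.png",np.vstack([np.hstack([f(t["image"],(130,160,290,280)),f(s["image"],(200,170,360,290))]),np.hstack([cv2.resize(i["image"][:,:,::-1],(400,300)),f(i["image"],(330,0,560,172))])]))
S=[575.1,140.6,-.038]
print(proj(i,pose(S,[(0,0,0),(0,-100,0),(-100,0,0)])).round(1).tolist())
E
```

```text
[466.56657984 -17.89463297  12.08166516] [ 0.41843592 -0.21927405 -0.03725181]
[[514.2, -76.4], [475.1, 152.7], [288.8, -77.7]]
```

View pics/c3.png

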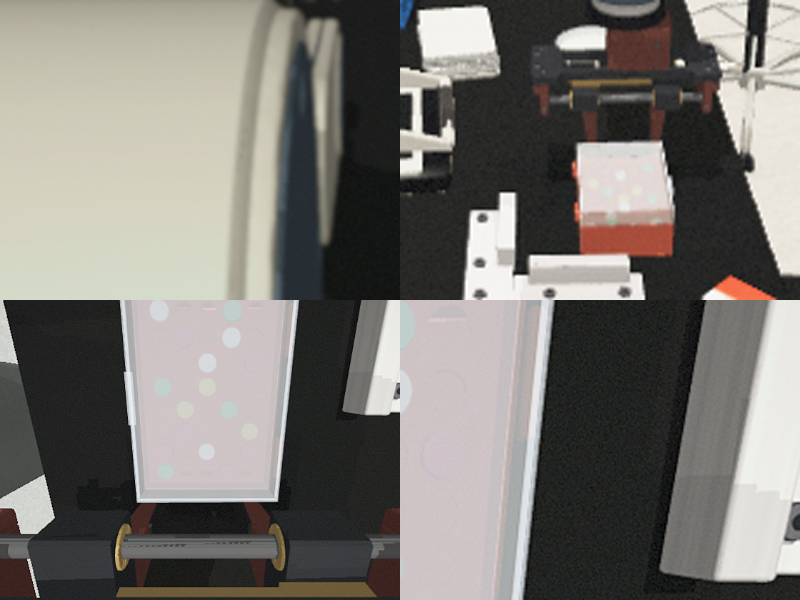

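{"op": "move_arm", "data": {
  "steps": [
    [[0.2, 0, 0], 0, 0.43],
    [[0.3, 0, 0], 0, 0.43],
    [[0.3, 0, 0], 0, 0.43],
    [[0.3, 0, 0], 0, 0.43],
    [[0.1, 0, 0], 0, 0.43],
    [[0, 0, 0], 0, 0.43]
  ]
}}

```text
t: 10.88
ee_pos: [467.8, 11.9, 12.2]
orientation: [-2.258, -2.184, -0.0]
ft_force: [0.3, 0.5, -0.1]
width: 50.5
grasp_force: 0.0
```

{"op": "move_arm", "data": {
  "steps": [
    [[-0.5, 0, 0], 0, 0.45],
    [[-0.5, 0, 0], 0, 0.45],
    [[0, 0, -0.8], 0, 0.45],
    [[0, 0, -0.8], 0, 0.45],
    [[0, 0, -0.8], 0, 0.45],
    [[0.59, -0.96, 0], 0, 0.45],
    [[0.59, -0.96, 0], 0, 0.45],
    [[0, 0, 0], 1, 0.45],
    [[0, 0, 0], 1, 0.45],
    [[0, 0, 0], 1, 0.45],
    [[0, 0, 0], 1, 0.45],
    [[0, 0, 0], 1, 0.45],
    [[0, 0, 0], 1, 0.45],
    [[0, 0, 0], 1, 0.45],
    [[0, 0, 0], 1, 0.45],
    [[0, 0, 0], 1, 0.45],
    [[0, 0, 0], 0, 0.45]
  ]
}}

```text
t: 12.3
ee_pos: [419.9, 17.2, 72.3]
orientation: [-2.924, -1.148, -0.0]
ft_force: [-0.1, -0.3, -0.6]
width: 48.3
grasp_force: 0.0
```

```bash
python3 - <<'E'
from workcell import ctrl,cams
from h import *
o,i=wrist(cams,ctrl,"w4"); print(o["ee_pos"],o["orientation"],o["qpos"][5])
S=[575.1,140.6,-.038]
print(proj(i,pose(S,[(0,0,0),(0,-100,0),(-100,0,0)])).round(1).tolist())
print(proj(i,pose([470.2,80.9,-.035],[(-42,59,50),(-42,-59,50),(42,-59,50),(42,59,50)])).round(1).tolist())
E
```

```text
[419.94102801  17.21425741  72.25684081] [-2.92424946e+00 -1.14800764e+00 -2.46597318e-04] 0.8349798925065733
[[306.5, -90.4], [412.3, 42.8], [195.4, 42.5]]
[[123.7, 92.7], [280.4, 239.6], [387.3, 138.5], [230.1, -39.1]]
```

View pics/w4.png

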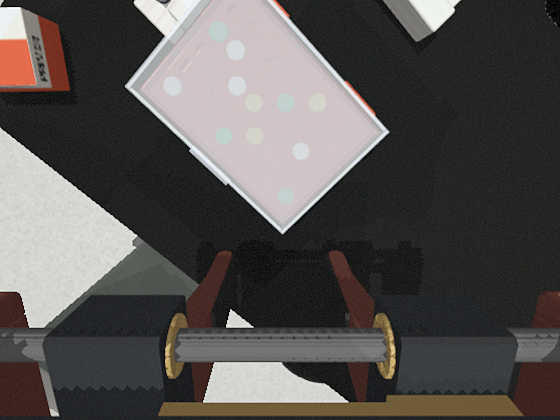

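{"op": "move_arm", "data": {
  "steps": [
    [[0, 0, 0.8], 0, 0.45],
    [[0, 0, 0.8], 0, 0.45],
    [[0, 0, 0.8], 0, 0.45],
    [[0.4, 0, 0], 0, 0.45],
    [[0.4, 0, 0], 0, 0.45],
    [[0.1, 0, 0], 0, 0.45],
    [[0.1, 0, 0], 0, 0.45],
    [[0.1, 0, 0], 0, 0.45],
    [[0, 0, 0], 0, 0.45]
  ]
}}

```text
t: 13.1
ee_pos: [440.3, 35.9, 13.1]
orientation: [2.921, 1.154, 0.001]
ft_force: [-1.9, -3.2, 1.6]
width: 48.2
grasp_force: 1.8
```

{"op": "move_arm", "data": {
  "steps": [
    [[0.1, 0, 0], 0, 0.45],
    [[0, 0, 0], 0, 0.45]
  ]
}}

```text
t: 13.27
ee_pos: [440.3, 36.3, 13.0]
orientation: [2.922, 1.153, -0.005]
ft_force: [-4.8, -17.6, 7.2]
width: 48.5
grasp_force: 8.3
```

{"op": "move_arm", "data": {
  "steps": [
    [[0.1, 0, 0], 0, 0.45],
    [[0, 0, 0], 0, 0.45]
  ]
}}

```text
t: 13.43
ee_pos: [440.3, 36.6, 13.0]
orientation: [2.922, 1.152, -0.011]
ft_force: [-8.5, -30.3, 14.6]
width: 48.6
grasp_force: 15.3
```

{"op": "move_arm", "data": {
  "steps": [
    [[-0.09, 0.09, 0], 0, 0.45],
    [[0, 0, 0], 0, 0.45],
    [[0.1, 0.1, 0], 0, 0.45],
    [[0.1, 0.1, 0], 0, 0.45],
    [[0.1, 0.1, 0], 0, 0.45],
    [[0, 0, 0], 0, 0.45]
  ]
}}

```text
t: 13.93
ee_pos: [452.2, 35.4, 12.4]
orientation: [-2.921, -1.153, 0.006]
ft_force: [-6.7, -7.0, 3.2]
width: 48.3
grasp_force: 5.4
```

{"op": "move_arm", "data": {
  "steps": [
    [[0.1, 0.1, 0], 0, 0.45],
    [[0.1, 0.1, 0], 0, 0.45],
    [[0.1, 0.1, 0], 0, 0.45],
    [[0.1, 0.1, 0], 0, 0.45],
    [[0.1, 0.1, 0], 0, 0.45],
    [[0, 0, 0], 0, 0.45]
  ]
}}

```text
t: 14.43
ee_pos: [470.0, 34.8, 12.3]
orientation: [-2.921, -1.153, 0.006]
ft_force: [-5.0, -7.4, 1.7]
width: 48.5
grasp_force: 5.8
```

{"op": "move_arm", "data": {
  "steps": [
    [[0.1, 0.1, 0], 0, 0.45],
    [[0.1, 0.1, 0], 0, 0.45],
    [[0.1, 0.1, 0], 0, 0.45],
    [[0.1, 0.1, 0], 0, 0.45],
    [[0.1, 0.1, 0], 0, 0.45],
    [[0.1, 0.1, 0], 0, 0.45],
    [[0, 0, 0], 0, 0.45]
  ]
}}

```text
t: 15.02
ee_pos: [491.7, 34.0, 12.3]
orientation: [-2.922, -1.154, 0.005]
ft_force: [-3.7, -7.6, 0.2]
width: 48.8
grasp_force: 5.4
```

```bash
python3 - <<'E'
from workcell import ctrl,cams
from h import *
s=cams.get_image("side"); o,i=wrist(cams,ctrl,"w5"); pickle.dump(s,open("s5.pkl","wb"))
f=lambda im,b:cv2.resize(im[b[1]:b[3],b[0]:b[2],::-1],(400,300),interpolation=2)
cv2.imwrite("pics/c5.png",np.hstack([f(s["image"],(210,190,350,295)),cv2.resize(i["image"][:,:,::-1],(400,300))]))
E
```

```text
(no output)
```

View pics/c5.png

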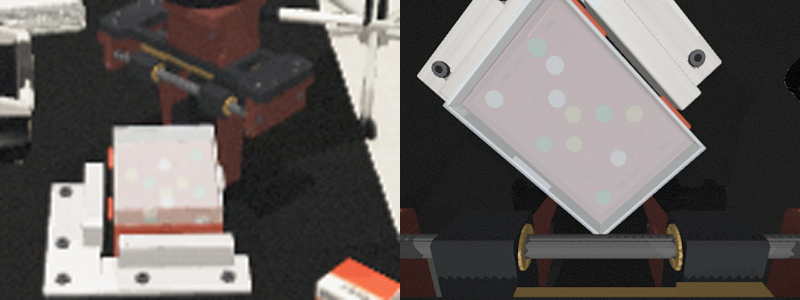

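{"op": "move_arm", "data": {
  "steps": [
    [[0.07, 0.07, 0], 0, 0.45],
    [[0.07, 0.07, 0], 0, 0.45],
    [[0, 0, 0], 0, 0.45]
  ]
}}

```text
t: 15.37
ee_pos: [495.9, 33.8, 12.3]
orientation: [-2.921, -1.154, 0.007]
ft_force: [-4.6, -6.6, 1.4]
width: 48.6
grasp_force: 6.0
```

{"op": "move_arm", "data": {
  "steps": [
    [[0.05, 0.05, 0], 0, 0.45],
    [[0, 0, 0], 0, 0.45]
  ]
}}

```text
t: 15.53
ee_pos: [497.2, 33.8, 12.3]
orientation: [-2.921, -1.154, 0.008]
ft_force: [-6.1, -6.1, 3.9]
width: 48.1
grasp_force: 6.1
```

{"op": "move_arm", "data": {
  "steps": [
    [[0.05, 0.05, 0], 0, 0.45],
    [[0, 0, 0], 0, 0.45]
  ]
}}

```text
t: 15.7
ee_pos: [498.9, 33.7, 12.3]
orientation: [-2.921, -1.154, 0.008]
ft_force: [-6.2, -5.7, 2.6]
width: 48.4
grasp_force: 5.8
```

{"op": "move_arm", "data": {
  "steps": [
    [[0.04, 0.04, 0], 0, 0.45],
    [[0, 0, 0], 0, 0.45]
  ]
}}

```text
t: 15.87
ee_pos: [499.4, 33.7, 12.2]
orientation: [-2.92, -1.154, 0.011]
ft_force: [-9.4, -5.9, 6.7]
width: 48.6
grasp_force: 6.9
```

{"op": "move_arm", "data": {
  "steps": [
    [[0.03, 0.03, 0], 0, 0.45],
    [[0, 0, 0], 0, 0.45],
    [[0, 0, 0], 0, 0.45]
  ]
}}

```text
t: 16.12
ee_pos: [499.4, 33.6, 12.1]
orientation: [-2.92, -1.154, 0.013]
ft_force: [-12.3, -6.8, 8.2]
width: 48.3
grasp_force: 7.9
```

```bash
python3 - <<'E'
from workcell import ctrl,cams
from h import *
s=cams.get_image("side"); o,i=wrist(cams,ctrl,"w6")
print(o["ee_pos"],o["ft_force"],o["moment"])
f=lambda im,b:cv2.resize(im[b[1]:b[3],b[0]:b[2],::-1],(400,300),interpolation=2)
cv2.imwrite("pics/c6.png",np.vstack([np.hstack([f(s["image"],(230,220,310,280)),cv2.resize(i["image"][:,:,::-1],(400,300))]),np.hstack([f(i["image"],(280,0,480,150)),f(i["image"],(280-180,0,480-180,150))])]))
E
```

```text
[499.40099072  33.68731463  12.11342403] [-12.88462883  -5.55947465   9.41955622] [-0.81297191  1.9345895   0.13916457]
```

View pics/c6.png

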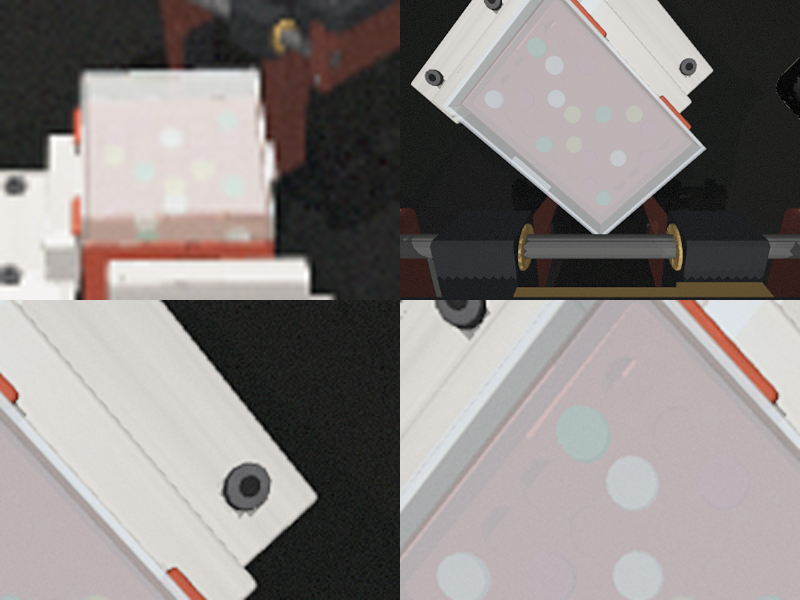

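{"op": "move_arm", "data": {
  "steps": [
    [[0.02, -0.02, 0], 0, 0.45],
    [[0, 0, 0], 0, 0.45],
    [[0, 0, 0], 0, 0.45],
    [[0, 0, 0], 0, 0.45]
  ]
}}

```text
t: 16.55
ee_pos: [499.4, 33.8, 12.1]
orientation: [-2.92, -1.154, 0.014]
ft_force: [-11.8, -10.4, 9.1]
width: 48.4
grasp_force: 9.1
```

```bash
python3 -c "
from workcell import ctrl
print(ctrl.close_job())"
```

```text
the job is handed in; nothing more can be done
None
```

I closed the lid first, then slid the box into the corner stop and handed the job in at about 16.6 s, with the gripper still pressing it against both fences at about 11 N each; the jar, carton and dish were not touched.

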